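Brush the beaker, then hold the cleaning bath's sprung lid at its mark

TASK

Scrub the glass beaker with the brush standing in it: at least two full strokes, each one up and back down to the bottom, without pulling the bristles right out of the beaker, then let go and leave the brush standing in the beaker where it is. Then take the blue bar of the cleaning bath's sprung lid, lift it until its red pointer stands at the orange clip, and finish while still holding the lid steady there, so that a colleague can put the scrubbed beaker in. Do not tip or shove the beaker, and leave the clip and the other things on the bench as they are.

Things in the scene. Friction and masses are not known exactly. Their poses are not given: they have to be found in the camera images.
- bath: White bench-top cleaning bath, casing 230 x 240 mm (x, y) and 125 mm high, fixed to the bench. Origin: centre of its underside. Own +x points to its rear (hinge) side, own -x to its front, z up. A flat aluminium scale arc stands upright along its -y side, 125 to 138 mm from mid-width, with its top about 290 mm above the bench.
- lid: Steel lid of the bath, 220 mm front to back, 232 wide, 12 thick. Origin: mid-width on the rear hinge axis, 125 mm above the bench; axes parallel to the bath's when shut, underside then at the origin's height. Opens about its +y axis, front edge up, to 1.2 rad. Starts shut; a spring always pulls it shut: moving the bar along its arc takes about 5 N at first, 6 to 8 N at the mark.
- lid_hinge (a point): Point on the lid's hinge axis at mid-width (same place as the lid's origin).
- lid_bar (a point): Middle of the lid's blue round bar: 12 mm thick, 130 long, parallel to the hinge (bath's y), on two black posts 116 mm apart. With the lid shut it is 170 mm in front of the hinge axis and 50 above it (175 above the bench), its centre line 38 mm above the lid's top: fingertips fit below. Pinch it from straight above, fingers closing along the bath's x; it can turn between them.
- pointer_tip (a point): Tip of the red pointer along the lid's right (-y) edge, on the lid: 205 mm from the hinge axis (straight in front of it when shut, 4 mm above it) and 121 mm to the -y side of mid-width.
- mark (a point): Where pointer_tip must come: point at the orange clip (24 mm wide along the arc), on its centre line, at the pointer tip's own radius and y. The clip sits on the outer edge of the scale arc at a different angle each time (lid opening 0.35 to 0.75 rad). At the marked angle pointer_tip and mark coincide.
- beaker: Glass beaker, loose on the bench: outer diameter 84 mm, inner 78 mm, 115 mm high, floor 5 mm thick. 0.35 kg. Origin: centre of its underside, z up.
- brush: Bottle brush standing upright on the beaker's floor, 210 mm long, about 0.09 kg. Origin: underside of its round bristle head (white and yellow, 53 mm diameter, 50 tall); z up the stem. 8 mm steel stem; blue handle 20 mm thick, 122 to 210 mm above the origin. At rest the origin is 5 mm above the beaker's underside. Raised 55 mm, the bristles' top is at the rim; at 110 mm they leave the beaker.
- brush_grip (a point): Point on the axis of the brush's blue handle, 170 mm above the brush's origin (40 mm below its top); to be gripped from above.
- tube_rack: Bystander: orange rack of green-capped tubes, 180 x 96 mm, 98 mm high, loose. Origin: centre of underside.
- reagent: Bystander: bottle with green cap, 50 mm diameter, 110 mm high, loose, about 100 mm beyond (+x of) the beaker. Origin: centre of underside.
- jar: Bystander: small jar with blue lid, 56 mm diameter, 60 mm high, loose, about 100 mm from the beaker on the robot's side. Origin: centre of underside.
- tip_box: Bystander: blue pipette-tip box with clear top, 120 x 85 mm, 72 mm high, loose. Origin: centre of underside.
- scanner: Bystander: black hand scanner lying flat, 155 x 60 mm, 34 mm high, loose. Origin: under the middle of its handle.

How it is judged (in metres and radians):
On the way, in this order (a step that is already met when the one before it is completed fails the run):
1. brush raised in the grip, at least 25 mm off the beaker's floor (z of brush in the frame of beaker above 0.03 m and contact force between the fingers and brush above 0.5 N), for 0.1 s.
2. brush back down at the bottom (z of brush in the frame of beaker below 0.012 m), for 0.1 s.
3. brush raised a second time, at least 25 mm (all of step 1), for 0.1 s.
4. brush back down at the bottom and let go (z of brush in the frame of beaker below 0.012 m and contact force between the fingers and brush below 0.05 N), for 0.1 s.
At the end, for the whole second after the job is handed in: The lid's pointer tip is within 12 mm of the mark (the clip's half width), the lid is still, held by the fingers (more than 1.5 N on it) and by nothing else; the brush stands (within 0.5 rad of upright) in the upright beaker on its floor, not touched by the robot (distance between pointer_tip and mark below 0.012 m and angular speed of lid below 0.1 rad/s and contact force between the fingers and lid above 1.5 N and z of brush in the frame of beaker below 0.025 m and horizontal distance between brush and beaker below 0.03 m and angle between brush's own z axis and vertical below 0.5 rad and contact force between each of the arm, lid and brush below 0.1 N and angle between beaker's own z axis and vertical below 0.15 rad and contact force between lid and beaker below 0.1 N and contact force between lid and tube_rack below 0.1 N and contact force between lid and reagent below 0.1 N and contact force between lid and jar below 0.1 N and contact force between lid and tip_box below 0.1 N and contact force between lid and scanner below 0.1 N); the arm keeps its last pose, push and grip.
It fails at once if the bristles are pulled out of the beaker (z of brush in the frame of beaker above 0.115 m).
It fails at once if the beaker is tipped or shoved more than 40 mm (angle between beaker's own z axis and vertical above 0.4 rad or distance of beaker from where it was at the start of the episode above 0.04 m).
It fails at once if the orange clip is moved (distance of mark from where it was at the start of the episode above 0.006 m).
It fails at once if a bystander is pushed more than 30 mm or toppled (distance of any of tube_rack, reagent, jar, tip_box, scanner from where it was at the start of the episode above 0.03 m or angle between any of tube_rack, reagent, jar, tip_box, scanner's own z axis and vertical above 0.5 rad).
It also fails if it takes over 51 s, if anything falls off the work surface, if the arm or the gripper's body presses on something with over 40 N, if the wrist force passes 120 N, or if a joint passes its speed limit or range.

ROBOT

A 7-joint arm with a two-finger parallel gripper is mounted at the origin on the work surface. World frame = base frame: x ahead of the robot, y to its left, z up, the work surface at z = 0. Lengths are in mm, angles in rad, forces in N, time in s.
With the tool pointing down it reaches from about 400 to 900 mm from the base axis. Payload 5.6 kg.
Tool frame: the origin (TCP) lies midway between the tips of the shut fingers; the grasp point (between the pads) lies 19 mm behind it; z points along the fingers, y is the line along which they close (so a half turn about z gives the same grasp; the last joint's range is limited). The gripper opens to 92 mm and grips with 3 to 60 N. Pads are 20 mm wide; open, the fingers measure 128 mm over their backs; the gripper's body (75 mm by 189 mm) begins 69 mm behind the grasp point.
Start: joints at [1.24, 0.468, -0.012, 1.603, 0.006, 1.071, -0.056], TCP at [184.456, -623.286, 214.592] pointing down, gripper open.
Joint ranges: [-2.53, 2.53], [-0.31, 2.02], [-1.57, 1.55], [0.28, 2.44], [-1.29, 4.43], [0.15, 1.84], [-2.92, 2.92]. Speed limits (rad/s): [2.57, 2.57, 3.14, 3.14, 3.14, 3.14, 3.14].

INTERFACE

Orientations are given as a rotation vector (axis times angle).
In Python, from cell import robot, grip, kin, viewer gives the robot as it stands. Calls block until the motion is done:
- robot.movep(position, orientation): joint-space move of the TCP to a pose.
- robot.servo_line(position, feed=150, rotation=None): straight line of the TCP; rotation=None keeps the orientation; feed is the mean speed in mm/s.
- robot.goto_joints(angles): joint-space move.
- grip(opening, newtons=None): opening from 0.0 (shut) to 1.0 (fully open); newtons is the grip in N (None keeps the last); returns when the fingers have stopped.
- robot.hold(seconds).
- kin.ik(position, orientation): joint angles nearest the present ones, or None.
- robot.observe(): the state.
- viewer.read_camera(name): name is "scene" or "side" or "wrist"; returns the picture (400x640x3 uint8, red, green, blue); there is no depth.
- viewer.camera_info(name): a dict with "camera_matrix" (3x3 intrinsics, pixels), "R" (3x3) and "t" (3): a world point X has camera coordinates R X + t. Camera axes: x right, y down, z forward; pixel columns grow to the right and rows downward; lengths in mm; the calibration is good to about 2 mm. A picture is of the moment at which its call begins: read the wrist's pose just before it. camera_info takes no time and is no camera call; for the wrist camera it gives the pose at the moment of the call.
A pose or a line that the arm cannot do raises robot.IKError and nothing moves.
- robot.job_done(): hands the job in; it is judged then, once.
Trained networks look in the newest picture that a camera, given by its name, has taken for a name from the list of things; names that differ only in an ending like _2 or _b are one class to them, and where a whole thing is asked for, a point or a joint stands for the part that bears it (a point fixed in the world has none). Each returns a list of dicts, best first, with "confidence" (0 to 1); they miss things now and then, are a little off and sometimes report something else, mostly with a low value. They report only what shows in the picture. A call takes as long as a camera call.
- viewer.silhouettes(name, camera): "mask" (400x640 bool, what is visible of it).
- viewer.pinpoint(name, camera): "at" ([x, y, z] in mm, in the coordinates of the camera as it stood for that picture, good to about 4 mm: a listed point, or the origin of a listed thing).
The state is a dict: "t": time; "joints": joint angles; "joint_velocities": joint speeds; "joint_torque": joint torques, N m; "tcp_pos": TCP position; "tcp_rot": TCP orientation; "contact_force": force on the tool from outside, world axes, zero at the start; "wrist_torque": the same for the moment, N m; "grip_width": opening from 0.0 (shut) to 1.0 (fully open); "grip_force": force on a finger pad.
Only numpy, scipy, OpenCV 4.12 (cv2) and the standard library are available. Lean on these libraries where they do the work, as an engineer would, in place of code of your own. Each camera call takes 0.05 s, during which the arm holds its last target. There are 200 camera calls.

## Working session

There is one attempt and no reset: what is moved stays moved. The work goes in short steps, each a Python script; the robot and the scene stay as the last script left them, time stands still between calls to the robot, and variables do not carry over. Pictures are saved under pics/ and viewed, at most 10 in all, crops included, and the job is handed in when it is done.

```bash
ls; mkdir -p pics; cat > h.py <<'E'
from cell import robot, grip, kin, viewer
import numpy as np, cv2
def snap(cam,fn=None):
    info=viewer.camera_info(cam); im=viewer.read_camera(cam)
    if fn: cv2.imwrite('pics/'+fn,np.ascontiguousarray(im[:,:,::-1]))
    return info,im
def w(info,p): return np.array(info['R']).T@(np.array(p)-np.array(info['t']))
def px(info,X):
    c=np.array(info['R'])@np.array(X)+np.array(info['t']); u=np.array(info['camera_matrix'])@c; return u[:2]/u[2]
E
python3 - <<'E'
from h import *
np.set_printoptions(precision=1,suppress=True)
for c in ['scene','side']:
    i,im=snap(c,c+'0.png')
    print(c,'campos',w(i,[0,0,0]))
    for n in ['bath','lid_hinge','lid_bar','pointer_tip','mark','beaker','brush','brush_grip','tube_rack','reagent','jar','tip_box','scanner']:
        for r in viewer.pinpoint(n,c)[:2]: 
            X=w(i,r['at']);print(n,X,round(r['confidence'],2),px(i,X))
print(robot.observe())
E
```

```text
pics
scene campos [1039.6  672.9  744.4]
bath [506.2 198.    0.9] 0.84 [400.6 267.6]
bath [607.  218.  126.6] 0.52 [378.  252.4]
lid_hinge [607.9 224.7 122.3] 0.74 [379.5 255.8]
lid_bar [443.2 191.6 174. ] 0.77 [427.6 202.9]
pointer_tip [433.4  59.8 129.9] 0.9 [391.3 189. ]
mark [446.5  65.2 205.5] 0.5 [391.7 167. ]
mark [ 765.6 -245.3   -1.2] 0.33 [232.3 211.2]
beaker [ 569.6 -212.4   -2.7] 0.77 [295.9 195. ]
beaker [431.5  62.7 131.7] 0.63 [392.7 188.8]
brush [ 470.4 -228.1   -4.3] 0.71 [320.  182.8]
brush [ 663.  -214.2    5.8] 0.27 [268.3 202.8]
brush_grip [508.7 197.8   2.3] 0.68 [399.8 267.6]
brush_grip [ 563.6 -212.3  176.3] 0.5 [294.6 143.7]
tube_rack [810.4 -48.9   2.6] 0.74 [246.2 256.5]
reagent [ 663.3 -212.6    2.9] 0.81 [268.5 203.9]
jar [ 472.5 -228.5   -1.9] 0.58 [319.4 182.3]
jar [ 566.2 -213.4  179.6] 0.23 [293.6 142.8]
tip_box [774.4 185.2  -1.1] 0.69 [305.7 314.4]
scanner [ 763.3 -244.6   -3.2] 0.94 [233.2 211.6]
side campos [ 534.7 -587.8  645.7]
bath [509.1 198.1  -2.9] 0.85 [265.6 179.3]
bath [ 571.9 -216.     2.5] 0.39 [310.7 313.8]
lid_hinge [608.4 219.  120.5
[... 331 characters left out ...]
  175.1] 0.98 [309.5 254.2]
tube_rack [811.3 -50.   -4.7] 0.78 [404.8 235.1]
reagent [ 664.8 -212.9   -5.5] 0.98 [358.4 307.6]
jar [ 473.9 -228.4   -3.1] 0.6 [258.8 329.1]
tip_box [776.2 185.9  -4.3] 0.89 [364.6 172. ]
scanner [ 761.6 -243.8    4.8] 0.77 [413.  311.8]
{'t': 1.4, 'joints': array([ 1.2,  0.5, -0. ,  1.6,  0. ,  1.1, -0.1]), 'joint_velocities': array([-0., -0.,  0.,  0.,  0., -0., -0.]), 'joint_torque': array([ -0. , -52. ,  -0. , -24.4,  -0.1,   0. ,   0. ]), 'tcp_pos': array([ 184.5, -623.3,  214.6]), 'tcp_rot': array([ 3.1,  0.5, -0. ]), 'contact_force': array([-0.7,  0.4,  0.6]), 'wrist_torque': array([-0. ,  0.1, -0.1]), 'grip_force': 0.0, 'grip_width': 0.9991697795210964}
```

View pics/scene0.png

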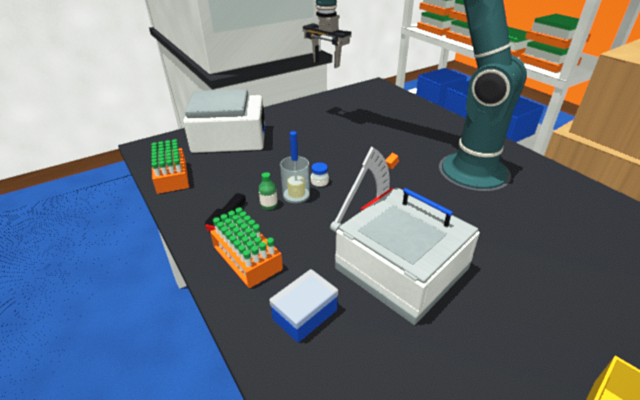

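View pics/side0.png

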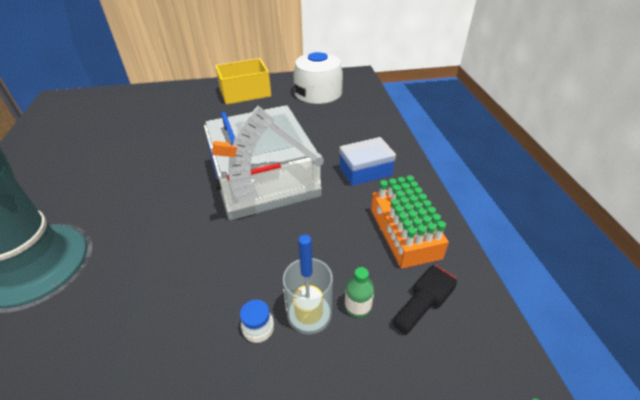

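The scene picture shows the beaker with brush at about (295,180), the jar at (320,175) and the bottle at (268,190). The bath is at (405,245), its bar at (427,203), the clip at (392,160) and the red pointer at (378,200). In the side picture the brush is at (307,280), the clip at (224,149) and the bar at (228,128). The networks agree with both pictures, and the geometry gives a bath yaw of about 0.21 rad. Next I refine with the wrist camera.

```bash
cat >> h.py <<'E'
from scipy.spatial.transform import Rotation as Ro
def rot(phi):
    y=np.array([np.cos(phi),np.sin(phi),0]); z=np.array([0,0,-1.]); return Ro.from_matrix(np.c_[np.cross(y,z),y,z]).as_rotvec()
np.set_printoptions(precision=1,suppress=True)
E
python3 - <<'E'
from h import *
P={}
for k,(x,y) in enumerate([(520,-190),(520,-260)]):
    robot.movep([x,y,320],rot(-0.36))
    i,im=snap('wrist','w%d.png'%k)
    for n in ['beaker','brush_grip','reagent','jar']:
        for r in viewer.pinpoint(n,'wrist')[:2]:
            X=w(i,r['at']);print(k,n,X,round(r['confidence'],2),px(i,X))
print(robot.observe()['t'],robot.observe()['joints'])
E
```

```text
0 beaker [ 565.4 -212.     3.5] 0.69 [355.2 161.2]
0 brush_grip [ 570.4 -212.1  180.6] 0.73 [380.  188.4]
0 reagent [ 661.8 -210.9    1.5] 0.89 [420.6 135.7]
0 jar [ 472.  -229.5    0.3] 0.93 [298.1 194.8]
1 brush_grip [ 570.1 -212.4  176.9] 0.64 [354.  115.2]
1 reagent [ 661.  -216.5    1.9] 0.79 [406.4  90.6]
1 jar [ 472.4 -230.6    2.1] 0.98 [280.2 150.5]
4.2917 [ 0.7  0.3 -0.4  1.6  0.1  1.2 -0.1]
```

View pics/w0.png

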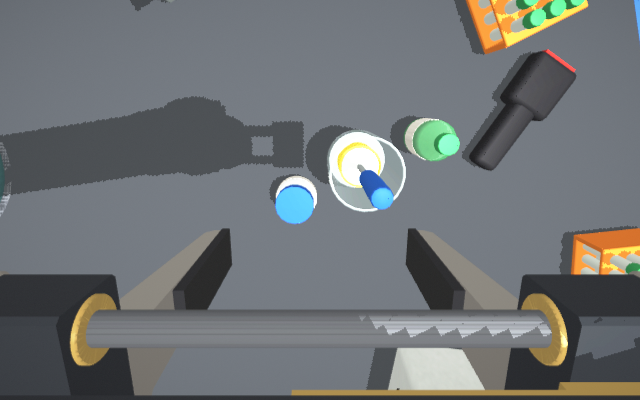

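```bash
cat >> h.py <<'E'
def tri(obs):
    # least-squares meeting point of rays through (info,pixel)
    A=0;b=0
    for i,p in obs:
        d=np.array(i['R']).T@np.linalg.inv(i['camera_matrix'])@np.array([*p,1.]); d/=np.linalg.norm(d)
        M=np.eye(3)-np.outer(d,d); A=A+M; b=b+M@w(i,[0,0,0])
    return np.linalg.solve(A,b)
E
python3 - <<'E'
from h import *
# blue handle blob top end: triangulate silhouettes-free from pinpoint pixels, side + wrist
obs=[]
for c in ['side','wrist','scene']:
    i,im=snap(c)
    best=[px(i,w(i,r['at'])) for r in viewer.pinpoint('brush_grip',c) if np.linalg.norm(w(i,r['at'])-[570,-212,177])<25]
    if best: obs.append((i,best[0])); print(c,best[0])
X=tri(obs);print(X,[px(i,X) for i,_ in obs])
E
```

```text
side [308.  255.1]
wrist [349.5 121.5]
scene [294.8 143.5]
[ 566.9 -213.4  176.3] [array([304.7, 254.7]), array([351.1, 120.7]), array([293.4, 143.9])]
```

The wrist picture shows the handle top at (380,195) with clear space around it. The height of 176 matches the 175 given in the text. Now I grasp and scrub.

```bash
python3 - <<'E'
from h import *
p=np.array([569.5,-213,157.])
robot.movep(p+[0,0,100],rot(-0.36)); grip(0.7)
robot.servo_line(p,feed=120)
grip(0,newtons=20); robot.hold(.2)
o=robot.observe(); print(o['t'],o['grip_width']*92,o['grip_force'],o['contact_force'],o['tcp_pos'])
robot.servo_line(p+[0,0,42],feed=70); robot.hold(.25)
snap('side','s1.png'); o=robot.observe(); print(o['t'],o['grip_force'],o['contact_force'],o['tcp_pos'])
i,im=snap('side')
for n in ['brush_grip','beaker']:
    for r in viewer.pinpoint(n,'side')[:1]: print(n,w(i,r['at']),r['confidence'])
E
```

```text
7.55 19.639021312711915 19.997086822986603 [ 1.3 -0.4 -0.4] [ 569.4 -213.   156.9]
8.6 19.996933043003082 [-0.9  0.1 -1.1] [ 569.3 -212.9  198.6]
brush_grip [ 575.4 -213.5  216.1] 0.63
beaker [ 574.2 -215.3    3.7] 0.96
```

View pics/s1.png

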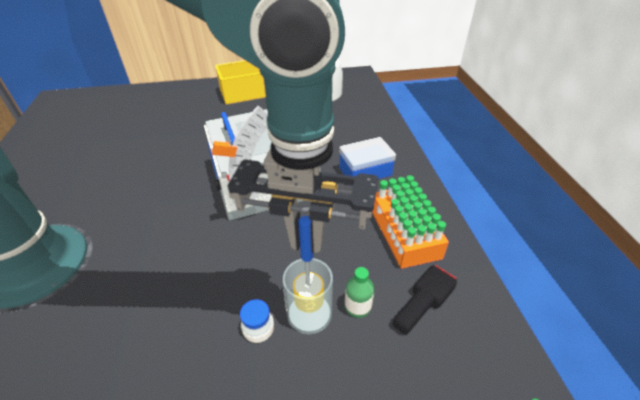

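The brush is gripped and raised about 41 mm. The bristles, at (309,290), are still inside the upright beaker. I'll finish the strokes and release.

```bash
python3 - <<'E'
from h import *
p=np.array([569.5,-213,157.])
robot.servo_line(p,feed=70); robot.hold(.3); print(robot.observe()['contact_force'])
robot.servo_line(p+[0,0,42],feed=70); robot.hold(.25); print(robot.observe()['grip_force'])
robot.servo_line(p,feed=70); robot.hold(.3); print(robot.observe()['contact_force'])
grip(0.55); robot.hold(.4); print(robot.observe()['grip_force'])
robot.servo_line(p+[0,0,130],feed=150)
i,im=snap('side','s2.png')
for n in ['brush_grip','beaker']:
    for r in viewer.pinpoint(n,'side')[:1]: print(n,w(i,r['at']),r['confidence'])
# view the bath from above at two places
obs={}
for k,(x,y) in enumerate([(440,130),(420,60)]):
    robot.movep([x,y,370],rot(0.208))
    i,im=snap('wrist','b%d.png'%k)
    for n in ['lid_bar','pointer_tip','mark','lid_hinge']:
        for r in viewer.pinpoint(n,'wrist')[:1]:
            X=w(i,r['at']);print(k,n,X,round(r['confidence'],2),px(i,X)); obs.setdefault(n,[]).append((i,px(i,X)))
for n in obs:
    if len(obs[n])>1: print('tri',n,tri(obs[n]))
print(robot.observe()['t'],robot.observe()['joints'])
E
```

```text
[ 0.3  0.4 -1.8]
19.999767243862152
[ 0.2 -0.8 -0.7]
0.0
brush_grip [ 573.9 -214.7  173.1] 0.74
beaker [ 571.6 -214.5    2.2] 0.88
0 lid_bar [439.1 186.3 176.9] 0.56 [329.3 121.8]
0 pointer_tip [431.8  62.1 130.1] 0.86 [301.2 219.6]
0 mark [446.6  65.4 205.9] 0.69 [312.4 242.4]
0 lid_hinge [601.7 224.6 125.6] 0.86 [472.1 116.2]
1 lid_bar [439.3 187.  178. ] 0.72 [365.4  53.9]
1 pointer_tip [431.4  58.3 133. ] 0.68 [328.3 171.9]
1 mark [444.7  64.1 204.4] 0.78 [344.7 181.9]
1 lid_hinge [602.5 227.5 127.2] 0.96 [511.1  54.6]
tri lid_bar [438.9 186.5 181.7]
tri pointer_tip [432.7  53.7 105.1]
tri mark [446.2  62.7 198.5]
tri lid_hinge [593.7 223.3 145.1]
16.325 [ 0.6 -0.  -0.7  1.9 -0.   1.3  0. ]
```

View pics/b0.png

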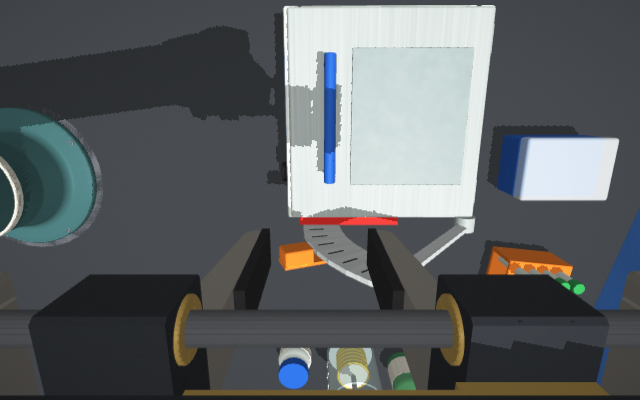

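View pics/s2.png

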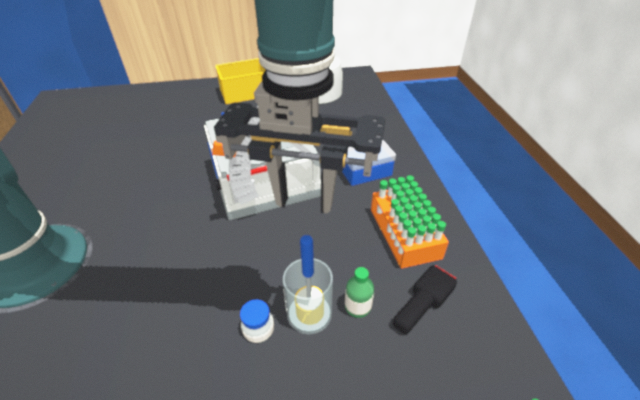

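The brush stands upright in the beaker and is released. In the wrist picture the bar at (330,118) runs exactly vertical, which confirms the yaw. The clip is at (300,255) and the pointer at (301,221). The mark fits the 205 mm radius and gives a lid angle of about 0.377. I'll grasp the bar and lift it along the arc.

```bash
cat >> h.py <<'E'
a=0.208; ex=np.array([np.cos(a),np.sin(a),0]); H=np.array([440.,186.3,125])+170*ex
def bar(th,d=0): # tcp for lid angle th
    b=np.arctan2(50,170)+th; r=np.hypot(170,50); return H-r*np.cos(b)*ex+np.array([0,0,r*np.sin(b)-19+d])
E
python3 - <<'E'
from h import *
R=rot(a)
robot.movep(bar(0,150),R); grip(0.5)
robot.servo_line(bar(0),feed=120); print(robot.observe()['contact_force'])
grip(0,newtons=35); robot.hold(.2)
o=robot.observe(); print(o['t'],o['grip_width']*92,o['grip_force'],o['contact_force'],o['tcp_pos'])
for th in np.linspace(0,.36,10)[1:]: robot.servo_line(bar(th),feed=60)
robot.hold(.3)
o=robot.observe(); print(o['t'],o['grip_width']*92,o['grip_force'],o['contact_force'],o['tcp_pos'],bar(.36))
for c in ['side','scene','wrist']:
    i,im=snap(c,c+'L.png')
    for n in ['pointer_tip','mark']:
        for r in viewer.pinpoint(n,c)[:2]:
            X=w(i,r['at']);d=X-H;print(c,n,X,round(r['confidence'],2),px(i,X),'th %.3f'%(np.arctan2(d[2],-d@ex)-.0195))
E
cat > /dev/null; python3 -c "
import cv2,numpy as np
a=cv2.resize(cv2.imread('pics/sideL.png')[90:210,160:320],None,fx=4,fy=4)[:,:400]
b=cv2.resize(cv2.imread('pics/sceneL.png')[130:250,340:440],None,fx=4,fy=4)
cv2.imwrite('pics/c1.png',np.hstack([a,b]))"
```

```text
[-0.1  0.6 -0.7]
19.4583 11.134600966362951 35.000125765800476 [ 0.5 -0.4  0.5] [440.2 186.3 156.1]
22.1583 10.900985908315363 35.001221895217896 [-7.5 -1.8 -2.6] [466.7 191.9 212.9] [467.9 192.2 212.7]
side pointer_tip [440.7  65.2 197.8] 0.88 [224.9 148.8] th 0.339
side mark [449.3  63.6 202.4] 0.9 [228.8 146.9] th 0.375
scene pointer_tip [446.1  62.7 198.6] 0.88 [390.9 168.8] th 0.351
scene pointer_tip [606.1 222.6 124.5] 0.48 [379.6 254.2] th -1.637
```

View pics/c1.png

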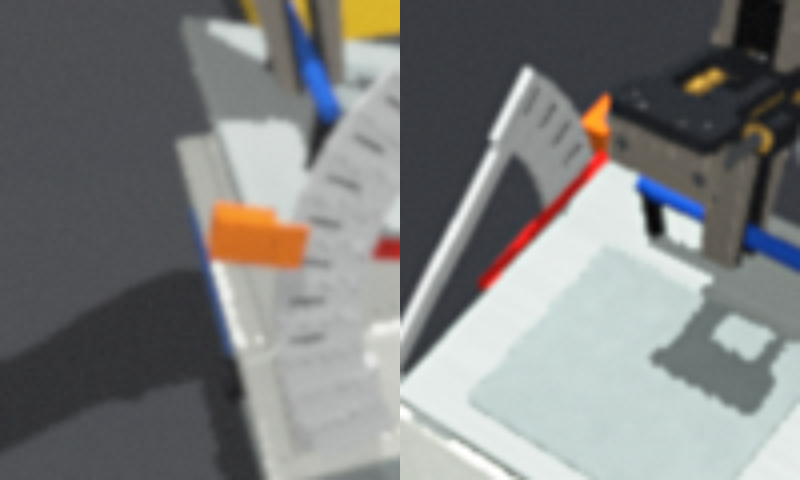

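The lid is up at about 0.355 rad and the pointer tip has reached the clip's side of the arc. To check the mark angle independently, I triangulate the clip's orange blob from the two unobstructed fixed-camera pictures.

```bash
python3 - <<'E'
from h import *
obs=[]
for c,(x0,x1,y0,y1) in {'scene':(375,410,145,180),'side':(205,245,135,165)}.items():
    im=cv2.imread('pics/%s0.png'%c).astype(int)[y0:y1,x0:x1]
    m=(im[:,:,2]>180)&(im[:,:,0]<90)&(im[:,:,1]>70)&(im[:,:,1]<190)
    v,u=np.nonzero(m); p=(u.mean()+x0,v.mean()+y0); obs.append((viewer.camera_info(c),p)); print(c,p,m.sum(),u.min()+x0,u.max()+x0,v.min()+y0,v.max()+y0)
X=tri(obs); d=X-H; print(X,'r',np.hypot(d[2],d@ex),'y',d@[-ex[1],ex[0],0],'th',np.arctan2(d[2],-d@ex)-.0195)
print([px(i,X)-p for i,p in obs])
ey=np.array([-ex[1],ex[0],0])
for th in (.34,.37,.40,.43):
    for r in (205,235,260):
        Y=H-121*ey-r*np.cos(th+.0195)*ex+[0,0,r*np.sin(th+.0195)]
        print(th,r,[px(i,Y) for i,_ in obs])
E
```

```text
scene (np.float64(391.4047619047619), np.float64(158.1547619047619)) 84 386 397 153 166
side (np.float64(223.76296296296297), np.float64(149.1074074074074)) 270 213 236 142 156
[437.4  45.9 214.3] r 220.41817638199737 y -136.83560755012607 th 0.39775097811849514
[array([-1.7,  1.2]), array([-2.3, -1.4])]
0.34 205 [array([391.8, 169.1]), array([226.4, 149.4])]
0.34 235 [array([399. , 161.2]), array([211.4, 148.1])]
0.34 260 [array([405. , 154.7]), array([198.4, 147. ])]
0.37 205 [array([391.5, 167.5]), array([227. , 146.8])]
0.37 235 [array([398.7, 159.3]), array([212. , 145.1])]
0.37 260 [array([404.6, 152.6]), array([199.1, 143.6])]
0.4 205 [array([391.1, 166. ]), array([227.7, 144.3])]
0.4 235 [array([398.3, 157.5]), array([212.8, 142.1])]
0.4 260 [array([404.3, 150.6]), array([199.8, 140.2])]
0.43 205 [array([390.6, 164.5]), array([228.5, 141.7])]
0.43 235 [array([397.9, 155.8]), array([213.6, 139. ])]
0.43 260 [array([403.8, 148.6]), array([200.8, 136.7])]
```

```bash
python3 - <<'E'
from h import *
robot.servo_line(bar(.386),feed=40); robot.hold(.6)
for c in ['side','scene']:
    i,im=snap(c,c+'F.png')
    for n in ['pointer_tip','mark','brush_grip','beaker']:
        for r in viewer.pinpoint(n,c)[:1]:
            X=w(i,r['at']);d=X-H;print(c,n,X,round(r['confidence'],2),'th %.3f'%(np.arctan2(d[2],-d@ex)-.0195))
o=robot.observe(); print(o['t'],o['grip_force'],o['contact_force'],o['tcp_pos'],bar(.386),abs(o['joint_velocities']).max())
E
```

```text
side pointer_tip [446.4  61.2 198.7] 0.94 th 0.351
side mark [449.3  62.  201.5] 0.62 th 0.370
side brush_grip [ 574.3 -212.6  174.5] 0.75 th 0.369
side beaker [ 575.5 -213.9    2.5] 0.85 th -0.815
scene pointer_tip [445.4  60.3 205.3] 0.85 th 0.379
scene mark [444.9  64.2 209. ] 0.45 th 0.396
scene brush_grip [ 567.6 -210.4  181.7] 0.53 th 0.400
scene beaker [ 570.3 -212.8   -2.9] 0.56 th -0.817
23.975 35.00151872634888 [-7.  -2.6 -3.7] [469.3 192.3 216.4] [470.7 192.8 216.3] 0.0017539703985786283
```

View pics/sideF.png

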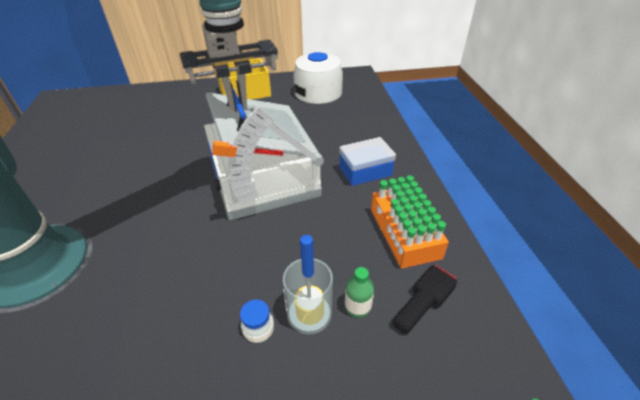

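The pointer (270,152) lines up with the clip (224,149), the brush stands in the beaker, and nothing else has moved. The same-camera pairs put the pointer about 3 mm low, so I'll nudge it up and hand in.

```bash
python3 - <<'E'
from h import *
robot.servo_line(bar(.398),feed=20); robot.hold(.6)
o=robot.observe(); print(o['t'],o['grip_force'],o['contact_force'])
print(robot.job_done())
E
```

```text
24.8333 35.001567006111145 [-7.8 -2.6 -3.2]
the job is handed in; nothing more can be done
None
```

I scrubbed the beaker with two full strokes and left the brush standing in it. The job was handed in at about 25 s with the lid held still, its pointer within a few mm of the orange clip by my camera estimates; no verdict came back.

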